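Start the dust extractor with the loose transmitter

TASK

Start the dust extractor: bring the loose transmitter box to the wooden bench stop so that its plain back end sits flat against the stop, about mid-width, then push the plunger on its other end fully in, hold it in for about a second and let it come out again. Leave the transmitter standing flat on the bench, its back end still squarely against the stop, and do not disturb the cutter heads or the offcut.

Things in the scene. Friction and masses are not known exactly. Their poses are not given: they have to be found in the camera images.
- transmitter: Loose black plastic handheld box, 120 long (its x) x 56 wide (its y) x 50 mm high, about 0.25 kg (varies), lying flat; three flat grey pads on its top are only for show. Origin: centre of its underside, on the bench. +x points to the plain back end, whose face is at x = +60 mm; the plunger sticks out of the other end, at x = -60 mm. It starts with +x roughly towards the robot's left (world +y), within 0.7 rad. Unbraced it slides on the bench before the plunger goes in.
- transmitter_back (a point): Centre of the transmitter's plain back end face (60 mm along +x from the origin, 25 mm above the underside). Axes as the transmitter's.
- plunger_face (a point): Centre of the plunger's flat round front face, a grey disc 36 mm in diameter and 12 mm thick on a short stem. When out, it stands 24 mm beyond the end of the box (84 mm from the origin towards -x) and 28 mm above the underside; it moves along +x when pressed. Axes as the transmitter's.
- plunger (a joint): How far the plunger is pushed in, m: 0 = out, 0.009 = fully in. A spring resists with 4.5 N at the start and 9 N fully in, and returns it when let go.
- bench_stop: Hardwood block bolted to the bench (fixed; its place and yaw vary), 160 mm wide (its y), 45 mm thick (its x), 60 mm high, two bolt heads on its top. Origin: bottom edge of its working face, mid-width, at bench height. The working face is flat and upright and lies at x = 0; the wood lies from x = 0 to x = +45 mm, and +x points into the wood, roughly towards world +y (within 0.35 rad), so the face looks roughly towards the robot's right.
- cutter_head: Bystander: steel cutter head, an upright drum 90 mm in diameter, 60 mm high, loose, 1.8 kg. Origin: centre of its underside. It and the transmitter may have swapped places.
- narrow_head: Bystander: flatter steel cutter head, 84 mm in diameter, 35 mm high, loose, 1.2 kg. Origin: centre of its underside.
- offcut: Bystander: loose dark wood offcut, 60 (x) x 170 (y) x 35 mm high. Origin: centre of its underside.
There are look-alikes about, which are no part of the job. Leave any white look-alike of the bench_stop alone.

How it is judged:
By the outcome, as a careful person would: the job done as asked, in the order asked, and still so for the second after the job is handed in, with the robot touching nothing.
It also fails if it takes over 59 s, if anything falls off the work surface, if the arm or the gripper's body presses on something with over 40 N, if the wrist force passes 120 N, or if a joint passes its speed limit or range.

ROBOT

A 6-joint arm with a two-finger parallel gripper is mounted at the origin on the work surface. World frame = base frame: x ahead of the robot, y to its left, z up, the work surface at z = 0. Lengths are in m, angles in rad, forces in N, time in s.
With the tool pointing down it reaches from about 0.375 to 0.9 m from the base axis. Payload 3.1 kg.
Tool frame: the origin (TCP) lies at the very end of the fingers, on their centre line; the grasp point (between the pads) lies 19 mm behind it; z points along the fingers, y is the direction in which the jaws open and shut (so a half turn about z gives the same grasp; the last joint's range is limited). The gripper opens to 85 mm and grips with 20 to 120 N. Pads are 22 mm wide; open, the fingers measure 114 mm over their backs; the gripper's body (76 mm by 85 mm) begins 54 mm behind the grasp point. The pads swing forward as they close: fully open they stand 13 mm farther back than shut.
Start: joints at [1.159, 0.527, 1.433, -0, 1.181, -0.178], TCP at [0.144, 0.608, 0.231] pointing down, gripper open.
Joint ranges: [-3.08, 3.08], [-0.75, 2.2], [0.22, 2.44], [-1.43, 4.57], [0, 2.65], [-2.85, 2.85]. Speed limits (rad/s): [2.79, 2.79, 3.14, 3.14, 3.14, 3.14].

INTERFACE

Orientations are given as a unit quaternion [x, y, z, w].
In Python, from station import manip gives the robot as it stands.
- The arm moves only by the tool send_rows, never from a script. Its argument "motion" is a list of rows, each an object with "gripper": the finger opening in mm, from 0 to 85.4; "travel": the shift along the tool's x, y, z in mm, a list of three; "rotation": the turn, a rotation vector about the tool's x, y, z in degrees, a list of three. In form: [{"gripper": gripper, "travel": [x, y, z], "rotation": [ax, ay, az]}, ...]. A call has 1 to 12 rows; each row shifts and turns the commanded pose from where the row before left it, along the tool's axes as they then stand; what a row does not reach is not made up. A row lasts 1/12 s, in which the tool goes at most 41.7 mm and 7.16 degrees, less where a joint would pass 70% of its speed; a pose out of reach is approached as far as the arm can. A call is refused whole if a number of a shift passes 41.7 or a number of a turn 7.16, either way. A call with a gripper value outside its range is refused whole. The fingers move at their own pace and stop on an object; "newtons" is the grip in N (left out, the last holds). Time passes only in rows, so rows that do not move let the fingers close. It gives the time, the measured TCP pose, the force and the opening at its end, in the units of the state.
- manip.sense(): the state, without advancing time (a new reading comes with each control period).
- manip.snapshot(name): name is "scene" or "side" or "wrist"; returns the picture (420x560x3 uint8, red, green, blue); there is no depth.
- manip.calibration(name): a dict with "fx", "fy", "cx", "cy" (pixels), "cam_to_world" (4x4, takes a point from camera to world coordinates). Camera axes: x right, y down, z forward; pixel columns grow to the right and rows downward; lengths in m; the calibration is good to about 2 mm. A picture is of the moment at which its call begins: read the wrist's pose just before it. calibration takes no time and is no camera call; for the wrist camera it gives the pose at the moment of the call.
- manip.sign_off(): hands the job in, once; it reports no verdict.
The state is a dict: "t": time; "q": joint angles; "qd": joint speeds; "tau": joint torques, N m; "tcp_pos": TCP position; "tool_rot": TCP orientation; "force": force on the tool from outside, world axes, zero at the start; "ft_torque": the same for the moment, N m; "finger_gap": opening from 0.0 (shut) to 1.0 (fully open).
Only numpy, scipy, OpenCV 4.12 (cv2) and the standard library are available. Lean on these libraries where they do the work, as an engineer would, in place of code of your own. Each camera call takes 0.05 s, during which the arm holds its last target. There are 200 camera calls.

## Working session

There is one attempt and no reset: what is moved stays moved. The work goes in short steps, Python scripts to look and compute and a tool call to move; the robot and the scene stay as the last step left them, time stands still between calls to the robot, and variables do not carry over. Pictures are saved under pics/ and viewed, about 8 in all and at most 12, crops included, and the job is handed in when it is done.

Besides the shell and the picture viewer there is one more tool, called after ">>>" as name(argument=value, ...), one argument or row to a line, values as JSON. send_rows: Moves the arm, as the interface text tells. Its arguments: {"type":"object","properties":{"motion":{"type":"array","items":{"type":"object","properties":{"gripper":{"type":"number"},"travel":{"type":"array","items":{"type":"number"}},"rotation":{"type":"array","items":{"type":"number"}}}}},"newtons":{"type":"number"}},"required":["motion"]}

```bash
mkdir -p pics; ls; cat > h.py <<'E'
import numpy as np, cv2
from station import manip
def pix2w(name,u,v,z,cal=None):
    c=cal or manip.calibration(name); T=np.array(c["cam_to_world"])
    d=T[:3,:3]@np.array([(u-c["cx"])/c["fx"],(v-c["cy"])/c["fy"],1.]); o=T[:3,3]
    return o+d*(z-o[2])/d[2]
def w2pix(name,p):
    c=manip.calibration(name); T=np.linalg.inv(np.array(c["cam_to_world"])); q=T[:3,:3]@np.array(p)+T[:3,3]
    return c["fx"]*q[0]/q[2]+c["cx"], c["fy"]*q[1]/q[2]+c["cy"]
def snap(name,fn):
    im=manip.snapshot(name)[...,::-1]; cv2.imwrite("pics/"+fn,im); return im
E
python3 - <<'E'
from h import *
for n in("scene","side","wrist"):
    c=manip.calibration(n);print(n,c["fx"],np.round(c["cam_to_world"],3).tolist())
snap("scene","a.png");snap("side","b.png")
print(manip.sense())
E
```

```text
pics
scene 416.3852241772688 [[-0.711, 0.479, -0.514, 1.049], [0.703, 0.475, -0.529, 0.537], [-0.009, -0.738, -0.675, 0.709], [0.0, 0.0, 0.0, 1.0]]
side 386.2907278872546 [[0.965, -0.129, 0.228, 0.337], [-0.262, -0.479, 0.838, -0.798], [0.001, -0.868, -0.496, 0.533], [0.0, 0.0, 0.0, 1.0]]
wrist 332.66548607602704 [[0.23, 0.93, 0.288, 0.071], [0.973, -0.22, -0.069, 0.626], [-0.001, 0.296, -0.955, 0.372], [0.0, 0.0, 0.0, 1.0]]
{'t': 0.1, 'q': array([ 1.15950924e+00,  5.28401938e-01,  1.43378599e+00,  3.26932616e-05,
        1.18143268e+00, -1.78498147e-01]), 'qd': array([ 0.00142406, -0.00263926, -0.00398949, -0.00223851,  0.00096061,
        0.00086304]), 'tau': array([ 3.75316017e-05, -4.43306851e+01, -1.78586465e+01, -2.56927487e-04,
        3.86908257e-03, -2.34687150e-06]), 'tcp_pos': array([0.14387652, 0.60753785, 0.23041008]), 'tool_rot': array([ 1.16137953e-01,  9.93232575e-01, -9.65811607e-04, -3.09163016e-04]), 'force': array([0.62648927, 0.20008445, 0.38381335]), 'ft_torque': array([ 0.04286325, -0.03609812,  0.01978994]), 'finger_gap': 1.0054537247588764}
```

View pics/a.png

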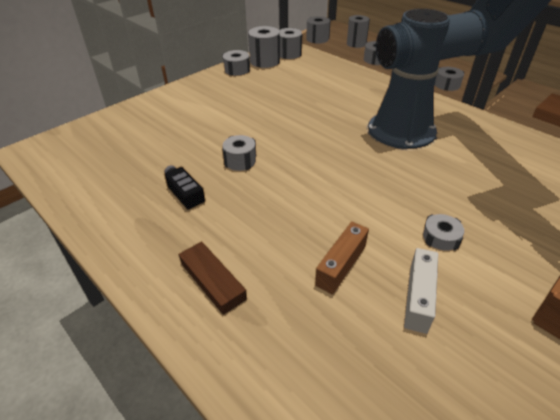

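View pics/b.png

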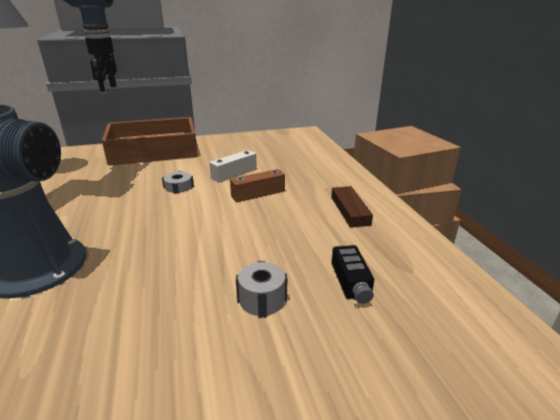

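The scene picture shows the transmitter at (185,187) with its plunger at (170,172). The brown stop is at (343,256), the offcut at (212,276), the cutter head at (239,152) and the narrow head at (444,232). The side picture agrees: plunger (363,292), stop (258,184).

```bash
python3 - <<'E'
from h import *
for n,u,v,z in [("scene",185,182,.05),("scene",170,171,.035),("side",349,258,.05),("side",363,292,.028),("scene",239,146,.06),("scene",444,228,.035),("scene",212,272,.035),
 ("scene",355.5,230.5,.062),("scene",331,264,.062),("side",239,180,.062),("side",277,173,.062),("scene",317,270,.06),("scene",347,224,.06)]:
    print(n,u,v,np.round(pix2w(n,u,v,z),3))
a=cv2.imread("pics/a.png");b=cv2.imread("pics/b.png")
A=cv2.resize(a[150:230,150:250],None,fx=4,fy=4,interpolation=2);B=cv2.resize(a[210:300,300:400],None,fx=4,fy=4,interpolation=2)[:320]
C=cv2.resize(b[235:315,310:410],None,fx=4,fy=4,interpolation=2);
D=cv2.resize(b[150:230,210:310],None,fx=4,fy=4,interpolation=2)
B=cv2.resize(a[215:295,300:400],None,fx=4,fy=4,interpolation=2)
cv2.imwrite("pics/c.png",np.hstack([np.vstack([A,C])[:600],np.vstack([B,D])[:600]]))
E
```

```text
scene 185 182 [ 0.656 -0.21   0.05 ]
scene 170 171 [ 0.649 -0.294  0.035]
side 349 258 [ 0.651 -0.215  0.05 ]
side 363 292 [ 0.646 -0.295  0.028]
scene 239 146 [ 0.468 -0.223  0.06 ]
scene 444 228 [0.332 0.324 0.035]
scene 212 272 [0.778 0.053 0.035]
scene 355.5 230.5 [0.501 0.202 0.062]
scene 331 264 [0.609 0.225 0.062]
side 239 180 [0.495 0.191 0.062]
side 277 173 [0.612 0.21  0.062]
scene 317 270 [0.638 0.214 0.06 ]
scene 347 224 [0.496 0.175 0.06 ]
```

View pics/c.png

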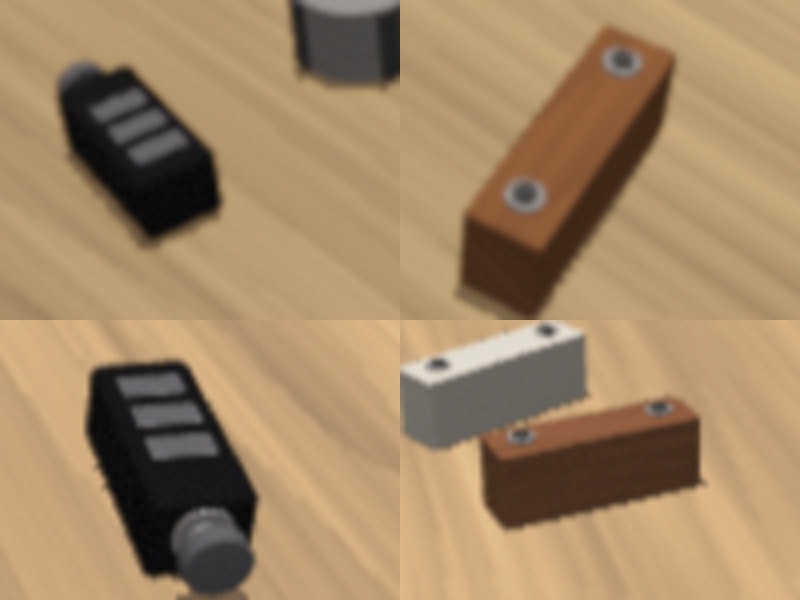

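The enlarged crops show the stop's working face edge on top running (316.8,268) to (351.3,221.3) in scene, and (237.5,185) to (284.5,173.8) in side. The transmitter's pads and the whole grey plunger can be seen too.

```bash
python3 - <<'E'
from h import *
f=lambda n,u,v,z:pix2w(n,u,v,z)[:2]
def rep(n,a,b): 
    d=a-b; print(n,np.round(a,3),np.round(b,3),"mid",np.round((a+b)/2,3),"len",np.linalg.norm(d).round(3),"yaw of normal",np.round(np.arctan2(d[1],d[0])+0,3))
rep("sceneface",f("scene",316.75,268,.06),f("scene",351.25,221.25,.06))
rep("scenerear",f("scene",336.25,277.5,.06),f("scene",368.75,228.75,.06))
rep("sideface",f("side",284.5,173.75,.06),f("side",237.5,185,.06))
rep("sidebottom",f("side",285,191,0),f("side",237,202,0))
rep("scenebolts",f("scene",356,230,.062),f("scene",331,263.7,.062))
# transmitter pads, scene crop A / side crop C -> centre lines
S=lambda x,y:f("scene",150+x/4,150+y/4,.05); D=lambda x,y:f("side",310+x/4,235+(y-320)/4,.05)
for nm,g,P in(("scene",S,[(119,104),(138,126),(158,147)]),("side",D,[(152,385),(166,415),(181,446)])):
    q=[g(*p) for p in P];d=q[2]-q[0]; d=d if d[1]>0 else -d
    print(nm,np.round(q,3).tolist(),"yaw",np.arctan2(d[1],d[0]).round(3))
rep("tx back top scene",S(212,153),S(143,184)); rep("tx side",D(182,365),D(97,370))
print(f("side",310+213/4,235+(557-320)/4,.028))
E
```

```text
sceneface [0.635 0.21 ] [0.483 0.177] mid [0.559 0.193] len 0.156 yaw of normal 0.217
scenerear [0.626 0.252] [0.475 0.218] mid [0.55  0.235] len 0.155 yaw of normal 0.225
sideface [0.634 0.203] [0.486 0.165] mid [0.56  0.184] len 0.152 yaw of normal 0.257
sidebottom [0.637 0.208] [0.484 0.177] mid [0.561 0.193] len 0.157 yaw of normal 0.202
scenebolts [0.499 0.202] [0.608 0.224] mid [0.553 0.213] len 0.112 yaw of normal -2.94
scene [[0.652, -0.24], [0.656, -0.213], [0.659, -0.187]] yaw 1.429
side [[0.659, -0.192], [0.655, -0.218], [0.652, -0.244]] yaw 1.425
tx back top scene [ 0.639 -0.159] [ 0.686 -0.165] mid [ 0.663 -0.162] len 0.047 yaw of normal 3.01
tx side [ 0.683 -0.179] [ 0.636 -0.172] mid [ 0.66  -0.176] len 0.047 yaw of normal -0.163
[ 0.64393863 -0.30076609]
```

>>> send_rows(
  motion=[
    {"gripper": 85, "travel": [-28.7, -28.7, 0], "rotation": [0, 0, 0]},
    {"gripper": 85, "travel": [-28.7, -28.7, 0], "rotation": [0, 0, 0]},
    {"gripper": 85, "travel": [-28.7, -28.7, 0], "rotation": [0, 0, 0]},
    {"gripper": 85, "travel": [-28.7, -28.7, 0], "rotation": [0, 0, 0]},
    {"gripper": 85, "travel": [-28.7, -28.7, 0], "rotation": [0, 0, 0]},
    {"gripper": 85, "travel": [-28.7, -28.7, 0], "rotation": [0, 0, 0]},
    {"gripper": 85, "travel": [-28.7, -28.7, 0], "rotation": [0, 0, 0]},
    {"gripper": 85, "travel": [-28.7, -28.7, 0], "rotation": [0, 0, 0]},
    {"gripper": 85, "travel": [-28.7, -28.7, 0], "rotation": [0, 0, 0]},
    {"gripper": 85, "travel": [-28.7, -28.7, 0], "rotation": [0, 0, 0]},
    {"gripper": 85, "travel": [-28.7, -28.7, 0], "rotation": [0, 0, 0]},
    {"gripper": 85, "travel": [-28.7, -28.7, 0], "rotation": [0, 0, 0]},
  ],
)

```text
t: 1.1
tcp_pos: [0.4002, 0.1917, 0.2312]
tool_rot: [0.116, 0.993, -0.0, -0.0]
force: [0.7, 1.0, -1.2]
finger_gap: 0.996
```

>>> send_rows(
  motion=[
    {"gripper": 85, "travel": [-28.7, -28.7, 0], "rotation": [0, 0, 0]},
    {"gripper": 85, "travel": [-28.7, -28.7, 0], "rotation": [0, 0, 0]},
    {"gripper": 85, "travel": [-28.7, -28.7, 0], "rotation": [0, 0, 0]},
    {"gripper": 85, "travel": [-28.7, -28.7, 0], "rotation": [0, 0, 0]},
    {"gripper": 85, "travel": [-28.7, -28.7, 0], "rotation": [0, 0, 0]},
    {"gripper": 85, "travel": [-28.7, -28.7, 0], "rotation": [0, 0, 0]},
    {"gripper": 85, "travel": [-28.7, -28.7, 0], "rotation": [0, 0, 0]},
    {"gripper": 85, "travel": [-28.7, -28.7, 0], "rotation": [0, 0, 0]},
    {"gripper": 85, "travel": [-28.7, -28.7, 0], "rotation": [0, 0, 0]},
    {"gripper": 85, "travel": [-28.7, -28.7, 0], "rotation": [0, 0, 0]},
    {"gripper": 85, "travel": [-28.7, -28.7, 0], "rotation": [0, 0, 0]},
    {"gripper": 85, "travel": [-28.7, -28.7, 0], "rotation": [0, 0, 0]},
  ],
)

```text
t: 2.1
tcp_pos: [0.6558, -0.2227, 0.2306]
tool_rot: [0.116, 0.993, 0.0, -0.001]
force: [0.6, 0.5, 0.3]
finger_gap: 0.996
```

>>> send_rows(
  motion=[
    {"gripper": 85, "travel": [0, 0, 0], "rotation": [0, 0, 7.07]},
    {"gripper": 85, "travel": [0, 0, 0], "rotation": [0, 0, 7.07]},
    {"gripper": 85, "travel": [0, 0, 0], "rotation": [0, 0, 7.07]},
    {"gripper": 85, "travel": [0, 0, 0], "rotation": [0, 0, 7.07]},
    {"gripper": 85, "travel": [0, 0, 0], "rotation": [0, 0, 7.07]},
    {"gripper": 85, "travel": [0, 0, 0], "rotation": [0, 0, 7.07]},
    {"gripper": 85, "travel": [0, 0, 0], "rotation": [0, 0, 7.07]},
    {"gripper": 85, "travel": [0, 0, 0], "rotation": [0, 0, 7.07]},
    {"gripper": 85, "travel": [0, 0, 0], "rotation": [0, 0, 7.07]},
    {"gripper": 85, "travel": [0, 0, 0], "rotation": [0, 0, 7.07]},
    {"gripper": 85, "travel": [0, 0, 0], "rotation": [0, 0, 7.07]},
    {"gripper": 85, "travel": [0, 0, 0], "rotation": [0, 0, 7.07]},
  ],
)

```text
t: 3.1
tcp_pos: [0.6551, -0.2208, 0.2306]
tool_rot: [0.758, 0.653, -0.0, -0.001]
force: [0.1, 0.2, 0.1]
finger_gap: 0.993
```

```bash
python3 - <<'E'
from h import *
from scipy.spatial.transform import Rotation as R
import json
s=manip.sense(); print(s["t"],s["tcp_pos"],R.from_quat(s["tool_rot"]).as_matrix().round(3),s["q"].round(3))
c=manip.calibration("wrist"); json.dump({k:np.array(v).tolist() for k,v in c.items()},open("w1.json","w"))
im=snap("wrist","d.png")
E
```

```text
3.1 [ 0.65506922 -0.22078987  0.23058155] [[ 0.148  0.989 -0.001]
 [ 0.989 -0.148  0.001]
 [ 0.    -0.001 -1.   ]] [-0.486  0.622  1.25  -0.     1.272 -0.338]
```

View pics/d.png

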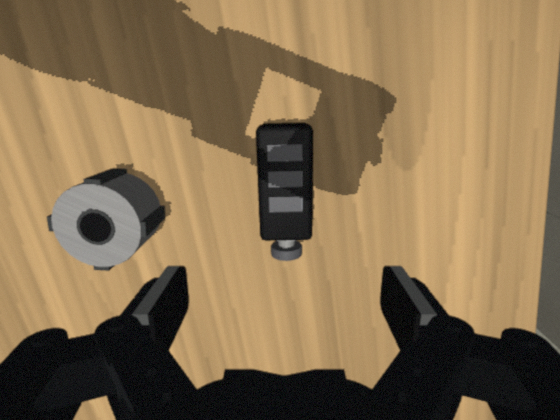

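The wrist picture shows the transmitter upright in the image, with top corners near (258,125), (312,124), (311,240) and (261,240), and the plunger at (286,250). The cutter head, at (95,225), is clear of it.

```bash
python3 - <<'E'
from h import *
import json
c=json.load(open("w1.json"))
P=[pix2w("",u,v,.05,c) for u,v in[(258,125),(312,124.5),(311,240),(261,240)]]
print(np.round(P,3)); m=np.mean(P,0);print("ctr",m.round(4))
d=(P[0]+P[1]-P[2]-P[3])[:2];print("yaw",np.arctan2(d[1],d[0]),np.linalg.norm(d)/2, np.linalg.norm(P[0]-P[1]))
print("plunger",pix2w("",286,247,.035,c))
for p in[(285,152),(284,179),(285,204.5)]:print(pix2w("",*p,.05,c).round(4))
E
```

```text
[[ 0.64  -0.161  0.05 ]
 [ 0.69  -0.168  0.05 ]
 [ 0.674 -0.284  0.05 ]
 [ 0.623 -0.276  0.05 ]]
ctr [ 0.6566 -0.2222  0.05  ]
yaw 1.4321530747979585 0.11735268533243029 0.050920697544504324
plunger [ 0.64646336 -0.29478623  0.035     ]
[ 0.661  -0.1894  0.05  ]
[ 0.6561 -0.2155  0.05  ]
[ 0.6532 -0.2417  0.05  ]
```

>>> send_rows(
  motion=[
    {"gripper": 85, "travel": [0, 1.5, 38], "rotation": [0, 0, 0]},
    {"gripper": 85, "travel": [0, 0, 38], "rotation": [0, 0, 0]},
    {"gripper": 85, "travel": [0, 0, 38], "rotation": [0, 0, 0]},
    {"gripper": 85, "travel": [0, 0, 38], "rotation": [0, 0, 0]},
    {"gripper": 85, "travel": [0, 0, 30], "rotation": [0, 0, 0]},
    {"gripper": 85, "travel": [0, 0, 20], "rotation": [0, 0, 0]},
    {"gripper": 85, "travel": [0, 0, 10], "rotation": [0, 0, 0]},
    {"gripper": 85, "travel": [0, 0, 6], "rotation": [0, 0, 0]},
    {"gripper": 85, "travel": [0, 0, 0], "rotation": [0, 0, 0]},
  ],
)

```text
t: 3.9
tcp_pos: [0.6565, -0.221, 0.0123]
tool_rot: [0.755, 0.655, -0.0, -0.001]
force: [0.1, -1.5, -0.7]
finger_gap: 0.993
```

>>> send_rows(
  motion=[
    {"gripper": 60, "travel": [0, 0, 0], "rotation": [0, 0, 0]},
    {"gripper": 60, "travel": [0, 0, 0], "rotation": [0, 0, 0]},
    {"gripper": 60, "travel": [0, 0, 0], "rotation": [0, 0, 0]},
    {"gripper": 40, "travel": [0, 0, 0], "rotation": [0, 0, 0]},
    {"gripper": 40, "travel": [0, 0, 0], "rotation": [0, 0, 0]},
    {"gripper": 40, "travel": [0, 0, 0], "rotation": [0, 0, 0]},
    {"gripper": 40, "travel": [0, 0, 0], "rotation": [0, 0, 0]},
    {"gripper": 40, "travel": [0, 0, 0], "rotation": [0, 0, 0]},
  ],
  newtons=35,
)

```text
t: 4.57
tcp_pos: [0.6578, -0.2216, 0.0152]
tool_rot: [0.756, 0.655, 0.0, 0.001]
force: [-1.1, 0.1, 6.5]
finger_gap: 0.65
```

>>> send_rows(
  motion=[
    {"gripper": 40, "travel": [0, 0, -15], "rotation": [0, 0, 0]},
    {"gripper": 40, "travel": [0, 0, -30], "rotation": [0, 0, 0]},
    {"gripper": 40, "travel": [0, 0, -35], "rotation": [0, 0, 0]},
    {"gripper": 40, "travel": [30, -12, 0], "rotation": [0, 0, 0]},
    {"gripper": 40, "travel": [30, -12, 0], "rotation": [0, 0, 0]},
    {"gripper": 40, "travel": [30, -12, 0], "rotation": [0, 0, 0]},
    {"gripper": 40, "travel": [30, -12, 0], "rotation": [0, 0, 0]},
    {"gripper": 40, "travel": [30, -12, 0], "rotation": [0, 0, 0]},
    {"gripper": 40, "travel": [30, -12, 0], "rotation": [0, 0, 0]},
    {"gripper": 40, "travel": [30, -12, 0], "rotation": [0, 0, 0]},
    {"gripper": 40, "travel": [30, -12, 0], "rotation": [0, 0, 0]},
    {"gripper": 40, "travel": [25, -12, 0], "rotation": [0, 0, 0]},
  ],
)

```text
t: 5.57
tcp_pos: [0.5872, 0.0586, 0.094]
tool_rot: [0.756, 0.655, 0.0, 0.0]
force: [0.7, -0.2, -3.1]
finger_gap: 0.649
```

>>> send_rows(
  motion=[
    {"gripper": 40, "travel": [0, -7, 0], "rotation": [0, 0, -5.1]},
    {"gripper": 40, "travel": [0, -7, 0], "rotation": [0, 0, -5.1]},
    {"gripper": 40, "travel": [0, 0, 0], "rotation": [0, 0, -5.1]},
    {"gripper": 40, "travel": [0, 0, 0], "rotation": [0, 0, -5.1]},
    {"gripper": 40, "travel": [0, 0, 0], "rotation": [0, 0, 0]},
    {"gripper": 40, "travel": [0, 0, 0], "rotation": [0, 0, 0]},
  ],
)

```text
t: 6.07
tcp_pos: [0.574, 0.0579, 0.0939]
tool_rot: [0.629, 0.778, 0.0, 0.0]
force: [-1.1, -0.0, -1.5]
finger_gap: 0.653
```

```bash
python3 - <<'E'
from h import *
from scipy.spatial.transform import Rotation as R
import json
s=manip.sense(); print(s["t"],s["tcp_pos"],R.from_quat(s["tool_rot"]).as_matrix().round(3),s["force"])
c=manip.calibration("wrist"); json.dump({k:np.array(v).tolist() for k,v in c.items()},open("w2.json","w"))
im=snap("wrist","e.png")
E
```

```text
6.0667 [0.57398523 0.05789349 0.09386839] [[-0.21   0.978  0.001]
 [ 0.978  0.21  -0.   ]
 [-0.     0.001 -1.   ]] [-1.14505684e+00 -1.33073729e-03 -1.50074623e+00]
```

View pics/e.png

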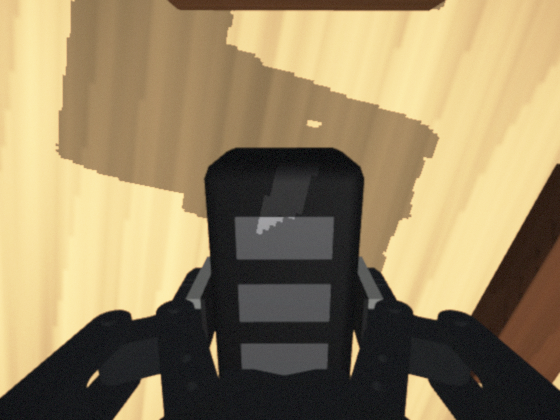

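The wrist picture shows the stop's face bottom edge at row ~10, columns 178 to 438, and parallel to the transmitter's back edge at row 149. The box is held square, and the offcut is at the right, clear of it.

```bash
python3 - <<'E'
from h import *
import json
c=json.load(open("w2.json")); im=cv2.imread("pics/e.png").astype(int)
for u in range(185,435,30): print(u,[v for v in range(20) if im[v,u].sum()<250][-1:], end=" ")
a=pix2w("",178,10.5,0,c);b=pix2w("",438,10.5,0,c); print(a,b,np.linalg.norm(a-b),(a+b)/2,np.arctan2(*(b-a)[1::-1]))
zt=.05+.0939-.0152
p=pix2w("",222,149,zt,c);q=pix2w("",345,149,zt,c);print(p,q,np.arctan2(*(q-p)[1::-1]))
E
```

```text
185 [9] 215 [9] 245 [9] 275 [9] 305 [9] 335 [9] 365 [9] 395 [9] 425 [9] [ 4.82079308e-01  1.73124369e-01 -2.77555756e-17] [0.64160159 0.20741774 0.        ] 0.1631667658431289 [ 5.61840449e-01  1.90271055e-01 -1.38777878e-17] 0.21175268386006424
[0.5421944  0.11470915 0.1287    ] [0.58066569 0.12296198 0.1287    ] 0.21131668373321272
```

>>> send_rows(
  motion=[
    {"gripper": 40, "travel": [10, 5, 0], "rotation": [0, 0, 0]},
    {"gripper": 40, "travel": [20, 5, 10], "rotation": [0, 0, 0]},
    {"gripper": 40, "travel": [20, 5, 25], "rotation": [0, 0, 0]},
    {"gripper": 40, "travel": [5, 0, 25], "rotation": [0, 0, 0]},
    {"gripper": 40, "travel": [0, 0, 12], "rotation": [0, 0, 0]},
    {"gripper": 40, "travel": [0, 0, 4], "rotation": [0, 0, 0]},
    {"gripper": 40, "travel": [0, 0, 0], "rotation": [0, 0, 0]},
    {"gripper": 40, "travel": [0, 0, 0], "rotation": [0, 0, 0]},
  ],
)

```text
t: 6.78
tcp_pos: [0.5777, 0.1144, 0.0178]
tool_rot: [0.628, 0.778, 0.0, 0.001]
force: [-0.2, -0.1, -2.0]
finger_gap: 0.652
```

>>> send_rows(
  motion=[
    {"gripper": 40, "travel": [0, 0, 1], "rotation": [0, 0, 0]},
    {"gripper": 40, "travel": [0, 0, 1], "rotation": [0, 0, 0]},
    {"gripper": 40, "travel": [0, 0, 0.7], "rotation": [0, 0, 0]},
    {"gripper": 40, "travel": [0, 0, 0], "rotation": [0, 0, 0]},
    {"gripper": 40, "travel": [0, 0, 0], "rotation": [0, 0, 0]},
  ],
)

```text
t: 7.2
tcp_pos: [0.5775, 0.1143, 0.0152]
tool_rot: [0.628, 0.778, 0.0, 0.001]
force: [-0.1, -1.5, 0.8]
finger_gap: 0.651
```

On the bench now. Slide it to the stop, about 15 mm more plus a small press.

>>> send_rows(
  motion=[
    {"gripper": 40, "travel": [4, 0, 0], "rotation": [0, 0, 0]},
    {"gripper": 40, "travel": [3, 0, 0], "rotation": [0, 0, 0]},
    {"gripper": 40, "travel": [3, 0, 0], "rotation": [0, 0, 0]},
    {"gripper": 40, "travel": [1, 0, 0], "rotation": [0, 0, 0]},
    {"gripper": 40, "travel": [1, 0, 0], "rotation": [0, 0, 0]},
    {"gripper": 40, "travel": [0, 0, 0], "rotation": [0, 0, 0]},
  ],
)

```text
t: 7.7
tcp_pos: [0.575, 0.1266, 0.0152]
tool_rot: [0.628, 0.779, 0.0, 0.001]
force: [0.6, -3.1, 5.7]
finger_gap: 0.649
```

>>> send_rows(
  motion=[
    {"gripper": 40, "travel": [1, 0, 0], "rotation": [0, 0, 0]},
    {"gripper": 40, "travel": [1, 0, 0], "rotation": [0, 0, 0]},
    {"gripper": 40, "travel": [1, 0, 0], "rotation": [0, 0, 0]},
    {"gripper": 40, "travel": [0, 0, 0], "rotation": [0, 0, 0]},
    {"gripper": 40, "travel": [0, 0, 0], "rotation": [0, 0, 0]},
  ],
)

```text
t: 8.12
tcp_pos: [0.5744, 0.1293, 0.0152]
tool_rot: [0.628, 0.778, 0.0, 0.001]
force: [0.0, -3.9, 4.8]
finger_gap: 0.647
```

>>> send_rows(
  motion=[
    {"gripper": 40, "travel": [1, 0, 0], "rotation": [0, 0, 0]},
    {"gripper": 40, "travel": [1, 0, 0], "rotation": [0, 0, 0]},
    {"gripper": 40, "travel": [1, 0, 0], "rotation": [0, 0, 0]},
    {"gripper": 40, "travel": [0, 0, 0], "rotation": [0, 0, 0]},
    {"gripper": 40, "travel": [0, 0, 0], "rotation": [0, 0, 0]},
  ],
)

```text
t: 8.53
tcp_pos: [0.5738, 0.1322, 0.0152]
tool_rot: [0.628, 0.778, 0.0, 0.001]
force: [0.7, -4.0, 5.3]
finger_gap: 0.651
```

>>> send_rows(
  motion=[
    {"gripper": 40, "travel": [1, 0, 0], "rotation": [0, 0, 0]},
    {"gripper": 40, "travel": [1, 0, 0], "rotation": [0, 0, 0]},
    {"gripper": 40, "travel": [0, 0, 0], "rotation": [0, 0, 0]},
    {"gripper": 40, "travel": [0, 0, 0], "rotation": [0, 0, 0]},
  ],
)

```text
t: 8.87
tcp_pos: [0.5735, 0.1336, 0.0152]
tool_rot: [0.628, 0.778, 0.0, 0.001]
force: [1.6, -5.1, 5.9]
finger_gap: 0.651
```

>>> send_rows(
  motion=[
    {"gripper": 40, "travel": [1, 0, 0], "rotation": [0, 0, 0]},
    {"gripper": 40, "travel": [1, 0, 0], "rotation": [0, 0, 0]},
    {"gripper": 40, "travel": [0, 0, 0], "rotation": [0, 0, 0]},
    {"gripper": 40, "travel": [0, 0, 0], "rotation": [0, 0, 0]},
  ],
)

```text
t: 9.2
tcp_pos: [0.5735, 0.1336, 0.0152]
tool_rot: [0.628, 0.778, -0.001, 0.002]
force: [1.8, -13.2, 5.6]
finger_gap: 0.648
```

>>> send_rows(
  motion=[
    {"gripper": 40, "travel": [-1.5, 0, 0], "rotation": [0, 0, 0]},
    {"gripper": 60, "travel": [0, 0, 0], "rotation": [0, 0, 0]},
    {"gripper": 70, "travel": [0, 0, 0], "rotation": [0, 0, 0]},
    {"gripper": 85, "travel": [0, 0, 0], "rotation": [0, 0, 0]},
    {"gripper": 85, "travel": [0, 0, 0], "rotation": [0, 0, 0]},
    {"gripper": 85, "travel": [0, 0, 0], "rotation": [0, 0, 0]},
    {"gripper": 85, "travel": [0, 0, -20], "rotation": [0, 0, 0]},
    {"gripper": 85, "travel": [0, 0, -40], "rotation": [0, 0, 0]},
    {"gripper": 85, "travel": [0, 0, -40], "rotation": [0, 0, 0]},
    {"gripper": 40, "travel": [-40, 0, 0], "rotation": [0, 0, 0]},
    {"gripper": 0, "travel": [-40, 0, 0], "rotation": [0, 0, 0]},
    {"gripper": 0, "travel": [-40, 0, 0], "rotation": [0, 0, 0]},
  ],
)

```text
t: 10.2
tcp_pos: [0.5984, 0.0174, 0.1159]
tool_rot: [0.627, 0.779, 0.001, 0.001]
force: [1.0, 0.6, -0.1]
finger_gap: 0.599
```

>>> send_rows(
  motion=[
    {"gripper": 0, "travel": [0, 0, 0], "rotation": [0, 0, 0]},
    {"gripper": 0, "travel": [0, 0, 0], "rotation": [0, 0, 0]},
  ],
)

```text
t: 10.37
tcp_pos: [0.5984, 0.0155, 0.1146]
tool_rot: [0.629, 0.777, 0.0, 0.0]
force: [-0.3, 0.8, -0.4]
finger_gap: 0.293
```

```bash
python3 - <<'E'
from h import *
from scipy.spatial.transform import Rotation as R
import json
s=manip.sense(); print(s["t"],s["tcp_pos"],R.from_quat(s["tool_rot"]).as_matrix().round(3),s["force"])
c=manip.calibration("wrist"); json.dump({k:np.array(v).tolist() for k,v in c.items()},open("w3.json","w"))
im=snap("wrist","f.png")
E
```

```text
10.3667 [0.59842439 0.01547576 0.11461481] [[-0.208  0.978  0.   ]
 [ 0.978  0.208  0.   ]
 [ 0.     0.    -1.   ]] [-0.26785684  0.76130513 -0.40168657]
```

View pics/f.png

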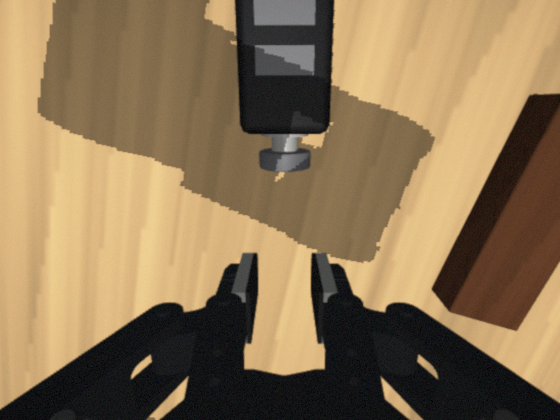

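The wrist picture shows the plunger disc at (285,160), on the finger centre line, with the box square in the image. The offcut is clear at the right. I'll lower the closed fingers in front of the plunger.

>>> send_rows(
  motion=[
    {"gripper": 0, "travel": [0, 0, 30], "rotation": [0, 0, 0]},
    {"gripper": 0, "travel": [0, 0, 30], "rotation": [0, 0, 0]},
    {"gripper": 0, "travel": [0, 0, 25], "rotation": [0, 0, 0]},
    {"gripper": 0, "travel": [0, 0, 12], "rotation": [0, 0, 0]},
    {"gripper": 0, "travel": [0, 0, 5], "rotation": [0, 0, 0]},
    {"gripper": 0, "travel": [0, 0, 0], "rotation": [0, 0, 0]},
    {"gripper": 0, "travel": [0, 0, 0], "rotation": [0, 0, 0]},
  ],
)

```text
t: 11.0
tcp_pos: [0.5984, 0.0181, 0.0133]
tool_rot: [0.627, 0.779, 0.0, 0.0]
force: [0.4, 0.1, 0.7]
finger_gap: 0.001
```

>>> send_rows(
  motion=[
    {"gripper": 0, "travel": [6, 0, 0], "rotation": [0, 0, 0]},
    {"gripper": 0, "travel": [6, 0, 0], "rotation": [0, 0, 0]},
    {"gripper": 0, "travel": [5, 0, 0], "rotation": [0, 0, 0]},
    {"gripper": 0, "travel": [3, 0, 0], "rotation": [0, 0, 0]},
    {"gripper": 0, "travel": [2, 0, 0], "rotation": [0, 0, 0]},
    {"gripper": 0, "travel": [0, 0, 0], "rotation": [0, 0, 0]},
    {"gripper": 0, "travel": [0, 0, 0], "rotation": [0, 0, 0]},
  ],
)

```text
t: 11.58
tcp_pos: [0.5939, 0.0381, 0.0133]
tool_rot: [0.628, 0.779, -0.0, 0.001]
force: [-0.5, -5.8, 3.2]
finger_gap: 0.001
```

>>> send_rows(
  motion=[
    {"gripper": 0, "travel": [1.5, 0, 0], "rotation": [0, 0, 0]},
    {"gripper": 0, "travel": [1.5, 0, 0], "rotation": [0, 0, 0]},
    {"gripper": 0, "travel": [1.5, 0, 0], "rotation": [0, 0, 0]},
    {"gripper": 0, "travel": [1.5, 0, 0], "rotation": [0, 0, 0]},
    {"gripper": 0, "travel": [0, 0, 0], "rotation": [0, 0, 0]},
  ],
)

```text
t: 12.0
tcp_pos: [0.5929, 0.0432, 0.0133]
tool_rot: [0.628, 0.779, -0.0, 0.001]
force: [-0.2, -7.2, 3.8]
finger_gap: -0.0
```

>>> send_rows(
  motion=[
    {"gripper": 0, "travel": [1.5, 0, 0], "rotation": [0, 0, 0]},
    {"gripper": 0, "travel": [1.5, 0, 0], "rotation": [0, 0, 0]},
    {"gripper": 0, "travel": [1, 0, 0], "rotation": [0, 0, 0]},
    {"gripper": 0, "travel": [1, 0, 0], "rotation": [0, 0, 0]},
    {"gripper": 0, "travel": [0, 0, 0], "rotation": [0, 0, 0]},
  ],
)

```text
t: 12.42
tcp_pos: [0.5922, 0.0465, 0.0133]
tool_rot: [0.627, 0.779, -0.001, 0.002]
force: [-1.1, -12.4, 3.0]
finger_gap: -0.001
```

>>> send_rows(
  motion=[
    {"gripper": 0, "travel": [1, 0, 0], "rotation": [0, 0, 0]},
    {"gripper": 0, "travel": [0.5, 0, 0], "rotation": [0, 0, 0]},
    {"gripper": 0, "travel": [0, 0, 0], "rotation": [0, 0, 0]},
    {"gripper": 0, "travel": [0, 0, 0], "rotation": [0, 0, 0]},
  ],
)

```text
t: 12.75
tcp_pos: [0.5923, 0.0466, 0.0134]
tool_rot: [0.627, 0.779, -0.001, 0.003]
force: [-0.5, -16.7, 3.0]
finger_gap: 0.002
```

```bash
python3 - <<'E'
from h import *
snap("side","g.png"); im=cv2.imread("pics/g.png")
cv2.imwrite("pics/g2.png",cv2.resize(im[130:260,200:360],None,fx=4,fy=4,interpolation=2))
s=manip.sense();print(s["t"],s["force"],s["tcp_pos"])
E
```

```text
12.8 [ -0.46811429 -16.93668194   3.08096271] [0.59227752 0.04657605 0.0133525 ]
```

>>> send_rows(
  motion=[
    {"gripper": 0, "travel": [0, 0, 0], "rotation": [0, 0, 0]},
    {"gripper": 0, "travel": [0, 0, 0], "rotation": [0, 0, 0]},
    {"gripper": 0, "travel": [0, 0, 0], "rotation": [0, 0, 0]},
    {"gripper": 0, "travel": [0, 0, 0], "rotation": [0, 0, 0]},
    {"gripper": 0, "travel": [0, 0, 0], "rotation": [0, 0, 0]},
    {"gripper": 0, "travel": [0, 0, 0], "rotation": [0, 0, 0]},
  ],
)

```text
t: 13.3
tcp_pos: [0.5923, 0.0466, 0.0134]
tool_rot: [0.627, 0.779, -0.001, 0.003]
force: [-1.1, -16.1, 3.6]
finger_gap: -0.005
```

View pics/g2.png

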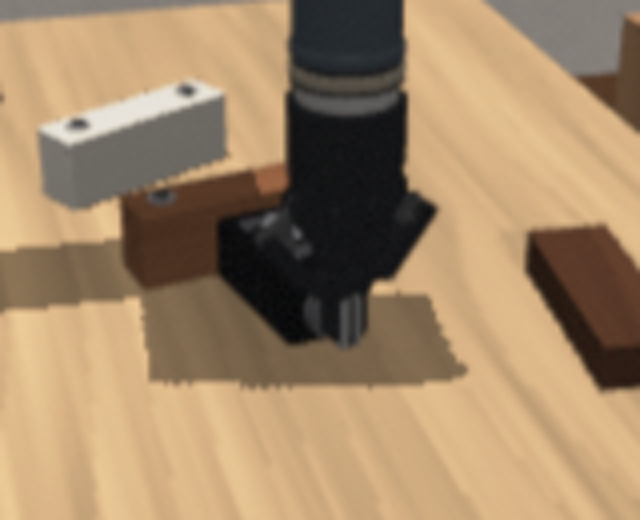

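The picture shows the fingers on the pressed plunger (crop 345,320), with the box flat against the stop and no forward creep at 17 N. It has been held for about 0.9 s, so I'll finish the hold and let it out.

>>> send_rows(
  motion=[
    {"gripper": 0, "travel": [0, 0, 0], "rotation": [0, 0, 0]},
    {"gripper": 0, "travel": [0, 0, 0], "rotation": [0, 0, 0]},
    {"gripper": 0, "travel": [-3, 0, 0], "rotation": [0, 0, 0]},
    {"gripper": 0, "travel": [-4, 0, 0], "rotation": [0, 0, 0]},
    {"gripper": 0, "travel": [-4, 0, 0], "rotation": [0, 0, 0]},
    {"gripper": 0, "travel": [-4, 0, 0], "rotation": [0, 0, 0]},
    {"gripper": 0, "travel": [-15, 0, 0], "rotation": [0, 0, 0]},
    {"gripper": 0, "travel": [-30, 0, 0], "rotation": [0, 0, 0]},
    {"gripper": 0, "travel": [0, 0, -40], "rotation": [0, 0, 0]},
    {"gripper": 0, "travel": [0, 0, -40], "rotation": [0, 0, 0]},
    {"gripper": 0, "travel": [0, 0, -40], "rotation": [0, 0, 0]},
    {"gripper": 0, "travel": [0, 0, -20], "rotation": [0, 0, 0]},
  ],
)

```text
t: 14.3
tcp_pos: [0.6056, -0.0084, 0.1566]
tool_rot: [0.628, 0.778, 0.002, 0.002]
force: [1.0, 0.1, 0.4]
finger_gap: -0.002
```

```bash
python3 - <<'E'
from h import *
import json
s=manip.sense(); print(s["t"],s["tcp_pos"],s["force"])
c=manip.calibration("wrist"); json.dump({k:np.array(v).tolist() for k,v in c.items()},open("w4.json","w"))
w=snap("wrist","h.png"); a=snap("scene","i.png")
cv2.imwrite("pics/j.png",np.hstack([w,cv2.resize(a[190:295,180:240+0],(240,420),interpolation=2)]))
cv2.imwrite("pics/k.png",np.hstack([cv2.resize(w,(400,300)),cv2.resize(a[200:305,240:380],(400,300),interpolation=2)]))
E
```

```text
14.3 [ 0.60556448 -0.00837956  0.15662734] [1.04106517 0.08427795 0.38203285]
```

View pics/k.png

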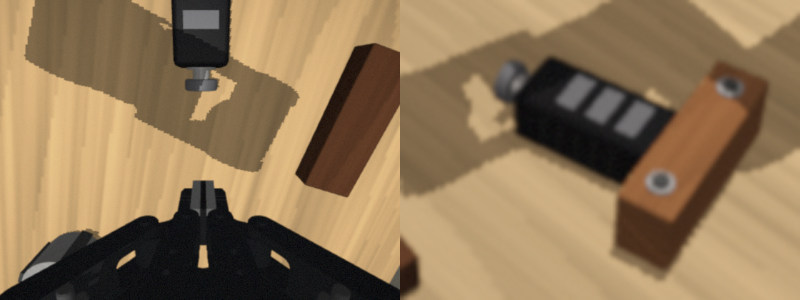

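The plunger is out again (left part, 201,85), and the box stands flat with its back at the stop, about mid-width. I'll take one look from above at the seam.

>>> send_rows(
  motion=[
    {"gripper": 0, "travel": [0, 0, -40], "rotation": [0, 0, 0]},
    {"gripper": 0, "travel": [0, 0, -40], "rotation": [0, 0, 0]},
    {"gripper": 0, "travel": [30, 0, -30], "rotation": [0, 0, 0]},
    {"gripper": 0, "travel": [40, 0, 0], "rotation": [0, 0, 0]},
    {"gripper": 0, "travel": [20, 0, 0], "rotation": [0, 0, 0]},
    {"gripper": 0, "travel": [0, 0, 0], "rotation": [0, 0, 0]},
    {"gripper": 0, "travel": [0, 0, 0], "rotation": [0, 0, 0]},
  ],
)

```text
t: 14.98
tcp_pos: [0.5834, 0.0808, 0.2607]
tool_rot: [0.627, 0.779, -0.001, -0.001]
force: [0.4, -0.1, 0.6]
finger_gap: 0.007
```

```bash
python3 - <<'E'
from h import *
import json
c=manip.calibration("wrist"); json.dump({k:np.array(v).tolist() for k,v in c.items()},open("w5.json","w"))
w=snap("wrist","l.png")
E
```

```text
(no output)
```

View pics/l.png

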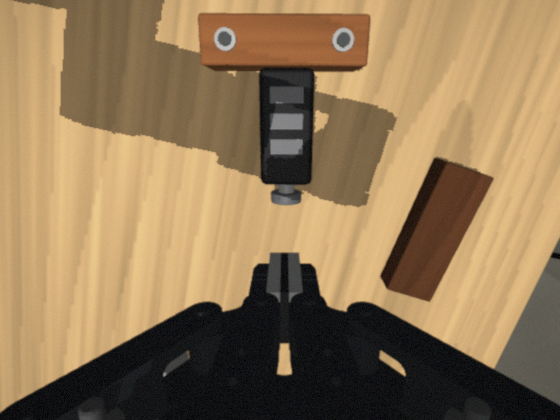

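The view from above shows the box (centre column 287) square against the stop (centre column 284), with the plunger out at (286,197) and nothing else disturbed.

```bash
python3 -c "
from h import *
print(manip.sign_off())"
```

```text
the job is handed in; nothing more can be done
None
```

The transmitter is in place at the bench stop, its plunger has been pressed, held and let out again, and the job is handed in at about 15 s of the 59 s allowed.

- **Placing:** I gripped the box across its sides, carried it over, set it flat on the bench and slid it until its back end met the stop. The arm stalled there at about 13 N. Contact came about 4 mm later than the picture estimate, so I relied on the force.
- **Plunger:** Closed fingers pushed it in until they stalled, about 8.5 mm after first contact and at about 17 N. I held it in for about 1 s and then backed off. I judged "fully in" from the stall and the force, since the plunger's own travel can't be read directly.
- **Last checks:** The final view from above shows the box flat and square against the stop, within about 1–2 mm of mid-width, with the plunger out. The offcut looks untouched, the robot is clear of everything, and no contact was meant or felt with either cutter head. I didn't re-measure the positions of the heads or the offcut at the end.

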